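Load the carry tray and hold it level

TASK

Stack the two flat steel tins into one square pile in the middle of the free half of the wooden carry tray, lengthwise along the tray, with their edges flush. Then lift the tray by its raised handle bar, level and with the ramekin and pile riding on it, and finish holding it still and level in the air, about 10 cm above the counter: do not set it down or let go. Leave everything else on the counter where it is.

Things in the scene. Friction and masses are not known exactly. Their poses are not given: they have to be found in the camera images.
- tray: loose wooden carry tray on the counter, about 320 g empty: board 290 (its x) x 130 (its y) x 10 mm, top face 10 above the origin; rims 8 thick and 10 high above the board on the two short ends only. Arched handle across its middle (x = 0): two posts 16 x 14 at y = +-52 and a bar. Origin: centre of the underside, z up. The +x half is free, the -x half carries the ramekin
- tray_bar (a point): centre of the tray's handle bar, 114 mm above the tray's underside; the bar is level, runs along the tray's y, 18 thick (x) x 124 long (y) x 24 high; gripped here the loaded tray is about balanced. Axes as the tray's
- tray_spot (a point): middle of the free half, on the board's top face (tray x = +80, y = 0, z = 10 mm): the pile belongs centred here, tins' x along the tray's x. Axes as the tray's
- ramekin: cobalt ceramic ramekin, an open round cup, rim diameter 80 mm, 46 tall, about 160 g, standing loose on the -x half of the tray about 80 from the handle; origin at the centre of its underside
- tin_a: a flat closed rectangular steel tin, 95 (its x) x 60 (its y) x 24 mm high, rigid, about 90 g; it lies flat on the counter; origin at the centre of its underside, z up. The two tins are identical and may be stacked in either order
- tin_b: a flat closed rectangular steel tin, 95 (its x) x 60 (its y) x 24 mm high, rigid, about 90 g; it lies flat on the counter; origin at the centre of its underside, z up. The two tins are identical and may be stacked in either order
- clip: steel spring chip clip lying flat, about 78 x 36 x 20; origin at the centre of its underside (bystander, sizes in mm)
- canister: upright clear round canister with white screw-top lid, diameter 100, 152 tall; origin under its centre (bystander, sizes in mm)
- paddle: flat wooden butter paddle lying on the counter, 230 long; origin at its underside, x along its length, handle to -x (bystander, sizes in mm)
- scoop: aluminium scoop, open rectangular bowl 75 x 48 x 30 with a rod handle 85 long to -x; origin on the underside where handle meets bowl (bystander, sizes in mm)
- spice_jar: upright round spice jar with steel cap, diameter 48, 100 tall; origin under its centre (bystander, sizes in mm)
- mill: upright turned dark-wood pepper mill, diameter 54, 150 tall; origin under its centre (bystander, sizes in mm)

How it is judged:
By the outcome, as a careful person would: the job done as asked, in the order asked, and still so for the second after the job is handed in, while the arm keeps its last pose, push and grip.
It also fails if it takes over 70 s, if anything falls off the work surface, if the arm or the gripper's body presses on something with over 40 N, if the wrist force passes 120 N, or if a joint passes its speed limit or range.

ROBOT

A 7-joint arm with a two-finger parallel gripper is mounted at the origin on the work surface. World frame = base frame: x ahead of the robot, y to its left, z up, the work surface at z = 0. Lengths are in m, angles in rad, forces in N, time in s.
With the tool pointing down it reaches from about 0.35 to 0.9 m from the base axis. Payload 8.1 kg.
Tool frame: the origin (TCP) lies at the very end of the fingers, on their centre line; the grasp point (between the pads) lies 19 mm behind it (arm.grip_depth is the distance from the TCP to the grasp point, in m); x points along the fingers, z is the direction in which the jaws open and shut, and the axes are right-handed (so a half turn about x gives the same grasp; the last joint's range is limited). The gripper opens to 92 mm and grips with 3 to 60 N. Pads are 19 mm wide; open, the fingers measure 130 mm over their backs; the gripper's body (75 mm by 190 mm) begins 47 mm behind the grasp point.
Start: joints at [1.01, 0.434, 0.025, 1.573, -0.012, 1.134, -0.075], TCP at [0.276, -0.561, 0.227] pointing down, gripper open.
Joint ranges: [-2.62, 2.62], [-0.44, 2.09], [-1.27, 1.32], [0.08, 2.57], [-1.32, 4.46], [0.12, 2], [-2.74, 2.74]. Speed limits (rad/s): [2.22, 2.22, 3.01, 3.01, 3.14, 3.14, 3.14].

INTERFACE

Orientations are given as a rotation vector (axis times angle).
In Python, from cell import status, cams, arm gives the robot as it stands. The module is installed in compiled form; this text tells all that it offers.
- The arm moves only by the tool step_arm, never from a script. Its argument "rows" is a list of rows, each a list of 7 numbers: the gripper command: -1 is fully open, 1 is shut, values between are in proportion, then the shift along the tool's x, y, z as a fraction of full scale, then the turn, a rotation vector about the tool's x, y, z as a fraction of full scale. In form: [[grip, x, y, z, rx, ry, rz], ...]. A call has 1 to 12 rows; each row is the pose to reach, as a shift and turn from the pose commanded when the call began, along the tool's axes at that moment; what a row does not reach only later rows make up. Full scale, the value 1, is 80 cm for a shift and 60 degrees for a turn. A row lasts 1/12 s, in which the tool goes at most 41.7 mm and 7.16 degrees, less where a joint would pass 70% of its speed; a pose out of reach is approached as far as the arm can. A call with a number of a shift or a turn outside -1 to 1 is refused whole. A call with a gripper value outside its range is refused whole. The fingers move at their own pace and stop on an object; "newtons" is the grip in N (left out, the last holds). Time passes only in rows, so rows that repeat a pose let the fingers close. It gives the time, the measured TCP pose, the force and the opening at its end, in the units of the state.
- status.observe(): the state, without advancing time (a new reading comes with each control period).
- cams.get_image(name): name is "scene" or "top" or "wrist"; returns a dict with "pixels" (384x512x3 uint8, red, green, blue), "range_z" (384x512 float32, m along the optical axis (not along the pixel's ray), 0 where there is no reading), "camera_matrix" (3x3 intrinsics, pixels), "eye" and "attitude" of the camera in the world; the wrist camera has in their place "tool_from_camera" (4x4, takes a point from camera to tool coordinates, whose origin is the TCP and whose axes are the tool frame's). Camera axes: x right, y down, z forward; pixel columns grow to the right and rows downward; lengths in m; the calibration is good to about 2 mm. The wrist camera is an equidistant fisheye: a pixel r from the principal point sees the ray r / f radians off the axis. A picture is of the moment at which its call begins: read the wrist's pose just before it.
- arm.sign_off(): hands the job in, once; it reports no verdict.
The state is a dict: "clock": time; "joints": joint angles; "dq": joint speeds; "joint_efforts": joint torques, N m; "position": TCP position; "ee_rot": TCP orientation; "force": force on the tool from outside, world axes, zero at the start; "ft_torque": the same for the moment, N m; "width": opening from 0.0 (shut) to 1.0 (fully open).
Only numpy, scipy, OpenCV 4.12 (cv2) and the standard library are available. Lean on these libraries where they do the work, as an engineer would, in place of code of your own. Each camera call takes 0.05 s, during which the arm holds its last target.

## Working session

There is one attempt and no reset: what is moved stays moved. The work goes in short steps, Python scripts to look and compute and a tool call to move; the robot and the scene stay as the last step left them, time stands still between calls to the robot, and variables do not carry over. Pictures are saved under pics/ and viewed, and the job is handed in when it is done.

Besides the shell and the picture viewer there is one more tool, called after "Request:" as name(argument=value, ...) on one line, values as JSON. step_arm: Moves the arm, as the interface text tells. Its arguments: {"type":"object","properties":{"rows":{"type":"array","items":{"type":"array","items":{"type":"number"}}},"newtons":{"type":"number"}},"required":["rows"]}

```bash
mkdir -p pics
cat > h.py <<'E'
import numpy as np, cv2
from scipy.spatial.transform import Rotation as R
from cell import status, cams, arm
def save(name,fn):
    d=cams.get_image(name); cv2.imwrite(fn,d['pixels'][:,:,::-1]); return d
E
python3 - <<'E'
from h import *
s=status.observe()
for k,v in s.items(): print(k,np.round(v,4))
print(arm.grip_depth)
for n in ['scene','top','wrist']:
    d=save(n,f'pics/{n}0.png'); np.save(f'{n}0.npy',d,allow_pickle=True)
    for k,v in d.items():
        if k not in('pixels','range_z'): print(n,k,np.round(v,4).tolist())
E
```

```text
clock 0.0
joints [ 1.0104  0.4352  0.025   1.5741 -0.0116  1.134  -0.0751]
dq [ 0.0007 -0.0004 -0.0005 -0.0004 -0.0011  0.0012 -0.0021]
joint_efforts [-1.30000e-03 -6.67842e+01  9.84500e-01 -3.14465e+01 -6.05000e-02
  4.28000e-02  2.00000e-04]
position [ 0.276  -0.5602  0.226 ]
ee_rot [ 0.8665  1.393  -0.8654]
force [ 0.4177  0.5025 -0.3279]
ft_torque [-0.0056 -0.0066  0.0477]
width 0.9988
0.0188
scene camera_matrix [[376.375, 0.0, 254.1081], [0.0, 376.375, 192.0682], [0.0, 0.0, 1.0]]
scene eye [1.4129, -0.1642, 0.812]
scene attitude [-1.8098, -1.5248, 0.7115]
top camera_matrix [[396.4494, 0.0, 248.9811], [0.0, 396.4494, 190.8335], [0.0, 0.0, 1.0]]
top eye [0.4619, -0.0222, 1.2111]
top attitude [-2.1834, 2.1814, -0.068]
wrist camera_matrix [[297.3186, 0.0, 254.6481], [0.0, 297.3186, 191.41], [0.0, 0.0, 1.0]]
wrist tool_from_camera [[0.0011, -0.3098, 0.9508, -0.1583], [0.0003, -0.9508, -0.3098, 0.0834], [1.0, 0.0006, -0.001, -0.0005], [0.0, 0.0, 0.0, 1.0]]
```

View pics/top0.png

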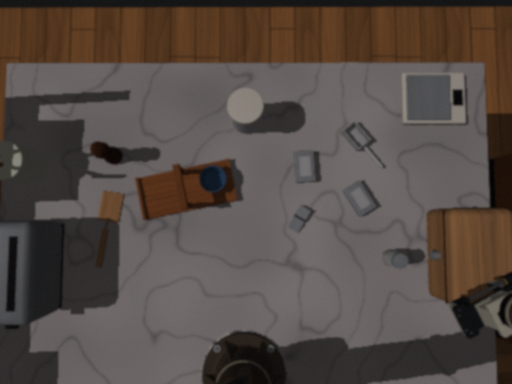

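View pics/scene0.png

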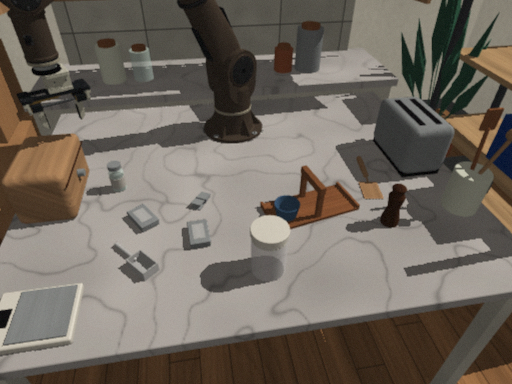

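View pics/wrist0.png

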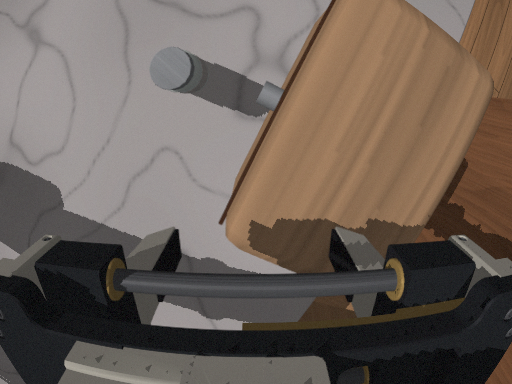

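```bash
cat >> h.py <<'E'
def cloud(d):
    K=d['camera_matrix']; z=d['range_z']; h,w=z.shape
    u,v=np.meshgrid(np.arange(w),np.arange(h))
    P=np.stack([(u-K[0,2])/K[0,0]*z,(v-K[1,2])/K[1,1]*z,z],-1)
    P=P@R.from_rotvec(d['attitude']).as_matrix().T+d['eye']
    P[z<=0]=np.nan
    return P
def ray(d,uv):
    K=d['camera_matrix']; r=np.array([(uv[0]-K[0,2])/K[0,0],(uv[1]-K[1,2])/K[1,1],1.])
    return R.from_rotvec(d['attitude']).as_matrix()@r
def onplane(d,uv,z):
    r=ray(d,uv); e=np.array(d['eye']); return e+r*(z-e[2])/r[2]
E
python3 - <<'E'
from h import *
for n in ['top','scene']:
    d=np.load(n+'0.npy',allow_pickle=True).item()
    P=cloud(d); m=np.isfinite(P[...,2])
    print(n,m.mean(), 'table z', np.nanmedian(P[250:300,150:350,2]) if n=='top' else np.nanmedian(P[170:190,130:190,2]))
    Z=P[...,2]
    mask=((Z>0.008)&(Z<0.2)&(P[...,0]>0.2)&(P[...,0]<0.85)&(abs(P[...,1])<0.5)).astype(np.uint8)
    nn,lab,st,c=cv2.connectedComponentsWithStats(mask)
    for i in range(1,nn):
        if st[i,4]<60: continue
        q=P[lab==i]; zt=np.percentile(q[:,2],[50,95])
        top=q[q[:,2]>zt[1]-0.006]
        r=cv2.minAreaRect((top[:,:2]*1000).astype(np.float32))
        print(st[i],c[i].round(),zt.round(4),'top mean',top.mean(0).round(4),'rect',np.round(r[0],1),np.round(r[1],1),round(r[2],1))
d=np.load('top0.npy',allow_pickle=True).item()
im=d['pixels'][:,:,::-1]
a=cv2.resize(im[130:250,120:260],None,fx=5,fy=5,interpolation=cv2.INTER_CUBIC)
cv2.imwrite('pics/z1.png',np.clip(a*1.5,0,255).astype(np.uint8))
a=cv2.resize(im[110:240,270:410],None,fx=4.5,fy=4.5,interpolation=cv2.INTER_CUBIC)
cv2.imwrite('pics/z2.png',np.clip(a*1.5,0,255).astype(np.uint8))
E
```

```text
top 0.9961191813151041 table z -0.000673450223242833
[ 227   87   36   46 1312] [245. 109.] [0.151  0.1544] top mean [ 0.7701 -0.0015  0.1518] rect [770.3  -1.8] [99.4 95.4] 0.0
[401  91  10  34 272] [405. 107.] [0.0218 0.0279] top mean [ 0.8051 -0.4926  0.025 ] rect [ 801.4 -490.2] [19.4 95.2] 89.6
[341 120  42  48 311] [361. 143.] [0.0185 0.0318] top mean [ 0.7156 -0.334   0.0293] rect [ 715.9 -335. ] [74.7 49.6] 39.6
[ 90 141  32  23 483] [106. 152.] [0.1076 0.1453] top mean [0.6552 0.4037 0.1436] rect [656.7 404.7] [32.7 29.2] 63.4
[293 150  22  32 627] [304. 166.] [0.0232 0.0271] top mean [ 0.621  -0.1791  0.0242] rect [ 621.4 -178.8] [94.5 59.1] 2.2
[ 135  158  102   62 3470] [186. 188.] [0.0119 0.1255] top mean [0.5517 0.1786 0.1256] rect [552.7 179.1] [124.4  18.7] 12.0
[342 180  34  36 651] [359. 198.] [0.0233 0.0275] top mean [ 0.525  -0.3434  0.0243] rect [ 524.4 -343.2] [93.8 60.1] 32.0
[288 205  22  26 260] [299. 217.] [0.0138 0.0196] top mean [ 0.4784 -0.171   0.0169] rect [ 469.2 -165.5] [34.8 62.1] 57.6
[ 95 220  13  47 264] [101. 247.] [0.0173 0.0223] top mean [0.372
[... 634 characters left out ...]
.] [0.0806 0.1412] top mean [0.6596 0.3963 0.1403] rect [659.2 398.4] [39.4 31.2] 66.2
[191 192  19  15 136] [200. 199.] [0.014  0.0194] top mean [ 0.4808 -0.1778  0.0168] rect [ 477.9 -176.2] [34.2 45.8] 60.6
[127 204  32  28 496] [143. 217.] [0.0236 0.0264] top mean [ 0.5285 -0.3486  0.024 ] rect [ 526.6 -348.9] [98.3 57.8] 31.8
[187 220  24  28 537] [199. 233.] [0.0236 0.0264] top mean [ 0.6249 -0.1841  0.024 ] rect [ 622.3 -184.3] [97.8 59.8] 3.4
[115 243  44  36 458] [139. 261.] [0.0195 0.031 ] top mean [ 0.7157 -0.3404  0.029 ] rect [ 715.6 -340.1] [78.2 49.5] 40.9
[ 69 283  15  36 283] [ 77. 300.] [0.0215 0.0272] top mean [ 0.8058 -0.4945  0.0241] rect [ 802.9 -493.1] [13.6 92.3] 89.8
```

View pics/z1.png

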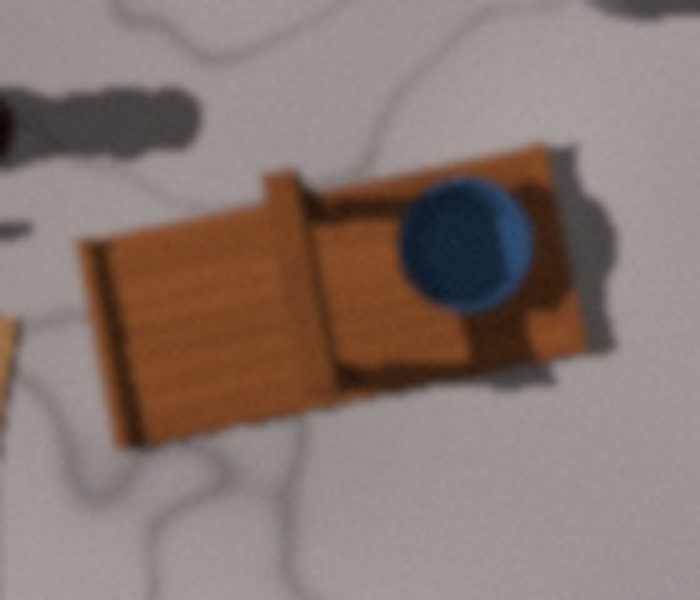

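View pics/z2.png

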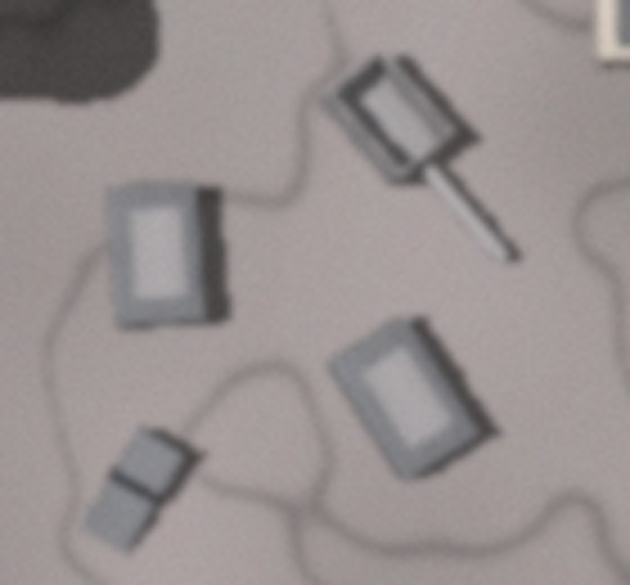

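```bash
cat >> h.py <<'E'
def wcloud(d,s):
    K=d['camera_matrix']; z=d['range_z']; h,w=z.shape
    u,v=np.meshgrid(np.arange(w),np.arange(h))
    x=(u-K[0,2])/K[0,0]; y=(v-K[1,2])/K[1,1]; th=np.hypot(x,y)
    k=np.tan(th)/np.maximum(th,1e-9)
    P=np.stack([x*k*z,y*k*z,z,np.ones_like(z)],-1)@np.array(d['tool_from_camera']).T
    P=P[...,:3]@R.from_rotvec(s['ee_rot']).as_matrix().T+s['position']
    P[z<=0]=np.nan; return P
def wray(d,s,uv):
    K=d['camera_matrix']; x=(uv[0]-K[0,2])/K[0,0]; y=(uv[1]-K[1,2])/K[1,1]; th=np.hypot(x,y)
    k=np.sin(th)/max(th,1e-9); T=np.array(d['tool_from_camera'])
    M=R.from_rotvec(s['ee_rot']).as_matrix()
    return M@T[:3,3]+s['position'], M@T[:3,:3]@np.array([x*k,y*k,np.cos(th)])
def wplane(d,s,uv,z):
    o,r=wray(d,s,uv); return o+r*(z-o[2])/r[2]
def Rd(yaw):
    a=np.radians(yaw); c,s_=np.cos(a),np.sin(a)
    return np.array([[0,-s_,c],[0,c,s_],[-1,0,0]])
def yaw(s):
    z=R.from_rotvec(s['ee_rot']).as_matrix()[:,2]; return np.degrees(np.arctan2(z[1],z[0]))
def mv(pos,yw,s=None):
    s=s or status.observe()
    M=R.from_rotvec(s['ee_rot']).as_matrix()
    d=M.T@(np.array(pos)-s['position']); t=R.from_matrix(M.T@Rd(yw)).as_rotvec()
    print('shift',np.round(d/0.8,5),'turn',np.round(np.degrees(t)/60,5),'minrows',np.ceil(max(np.linalg.norm(d)/.0417,np.degrees(np.linalg.norm(t))/7.16)))
E
python3 - <<'E'
from h import *
s=status.observe(); print(R.from_rotvec(s['ee_rot']).as_matrix().round(3), yaw(s))
mv([0.50,-0.26,0.25],-63)
mv([0.50,-0.26,0.25],-88)
E
```

```text
[[-0.001  0.897  0.442]
 [ 0.001  0.442 -0.897]
 [-1.    -0.    -0.001]] -63.77579700125459
shift [-0.02964  0.41708 -0.2131 ] turn [-0.01293 -0.0011   0.00014] minrows 10.0
shift [-0.02964  0.41708 -0.2131 ] turn [ 4.0374e-01 -1.0500e-03  3.8000e-04] minrows 10.0
```

Run:
```python
from h import *
mv([0.53,-0.27,0.25],-75)
```

```text
shift [-0.02968  0.4452  -0.18531] turn [ 0.18707 -0.00108  0.00026] minrows 10.0
```

Request:
step_arm(rows=[[-1,-0.03,0.15,-0.06,0.06,0,0],[-1,-0.03,0.3,-0.12,0.12,-0.001,0],[-1,-0.03,0.445,-0.185,0.187,-0.001,0],[-1,-0.03,0.445,-0.185,0.187,-0.001,0],[-1,-0.03,0.445,-0.185,0.187,-0.001,0],[-1,-0.03,0.445,-0.185,0.187,-0.001,0],[-1,-0.03,0.445,-0.185,0.187,-0.001,0],[-1,-0.03,0.445,-0.185,0.187,-0.001,0],[-1,-0.03,0.445,-0.185,0.187,-0.001,0],[-1,-0.03,0.445,-0.185,0.187,-0.001,0],[-1,-0.03,0.445,-0.185,0.187,-0.001,0],[-1,-0.03,0.445,-0.185,0.187,-0.001,0]])

```text
clock: 1.15
position: [0.5304, -0.2699, 0.2504]
ee_rot: [1.012, 1.322, -1.013]
force: [-1.5, -0.5, -1.1]
width: 1.0
```

```bash
cat >> h.py <<'E'
def wsnap(fn):
    s=status.observe(); d=save('wrist',fn); d['s']=s; np.save(fn.replace('.png','.npy').replace('pics/',''),d,allow_pickle=True); return d,s
def tins(d,s,zlo=0.014,zhi=0.035,amin=2000):
    P=wcloud(d,s); Z=P[...,2]; out=[]
    m=((Z>zlo)&(Z<zhi)).astype(np.uint8); m=cv2.morphologyEx(m,cv2.MORPH_OPEN,np.ones((3,3),np.uint8))
    n,lab,st,c=cv2.connectedComponentsWithStats(m)
    for i in range(1,n):
        if st[i,4]<amin: continue
        q=P[lab==i]; zt=np.median(q[:,2]); q=q[abs(q[:,2]-zt)<0.004]
        r=cv2.minAreaRect((q[:,:2]*1000).astype(np.float32))
        print(st[i],c[i].round(),'z',zt.round(4),'mean',q.mean(0).round(4),'rect',np.round(r[0],1),np.round(r[1],1),round(r[2],1)); out.append((r,zt))
    return out
E
python3 - <<'E'
from h import *
d,s=wsnap('pics/w1.png'); print(s['position'],yaw(s),s['clock'],s['joints'].round(3) if hasattr(s['joints'],'round') else s['joints'])
P=wcloud(d,s); print('table',np.nanmedian(P[100:200,200:300,2]))
tins(d,s)
E
```

```text
[ 0.53039406 -0.26987759  0.25035611] -74.87354270529667 1.15 [ 0.421  0.371 -0.057  1.611  0.023  1.16  -0.948]
table 0.00043866700509519185
[ 436    0   76  109 5862] [479.  46.] z 0.0255 mean [ 0.8166 -0.5585  0.0254] rect [ 827.6 -573.4] [155.9 176.5] 0.0
[ 180   43   58   77 3288] [208.  81.] z 0.0245 mean [ 0.6177 -0.1835  0.0245] rect [ 617.5 -182.9] [95.1 61.1] 3.5
[ 278  144   57   74 2861] [307. 180.] z 0.0243 mean [ 0.5229 -0.3455  0.0243] rect [ 521.3 -347.4] [95.6 60.6] 32.0
```

View pics/w1.png

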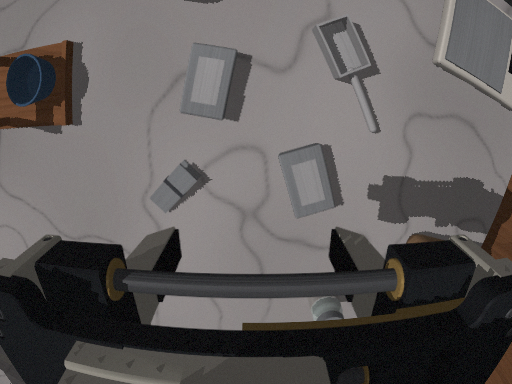

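Run:
```python
from h import *
mv([0.522,-0.346,0.12],-58)
```

```text
shift [ 0.16314 -0.03306  0.08761] turn [-0.28356  0.00101  0.00116] minrows 4.0
```

Request:
step_arm(rows=[[-1,0.05,-0.011,0.03,-0.1,0,0],[-1,0.1,-0.022,0.06,-0.2,0,0],[-1,0.163,-0.033,0.0876,-0.2836,0.001,0.001],[-1,0.163,-0.033,0.0876,-0.2836,0.001,0.001],[-1,0.163,-0.033,0.0876,-0.2836,0.001,0.001],[-1,0.163,-0.033,0.0876,-0.2836,0.001,0.001],[-1,0.163,-0.033,0.0876,-0.2836,0.001,0.001],[-1,0.163,-0.033,0.0876,-0.2836,0.001,0.001]])

```text
clock: 1.87
position: [0.5243, -0.345, 0.1228]
ee_rot: [0.789, 1.419, -0.787]
force: [0.1, -0.1, -0.3]
width: 1.0
```

Run:
```python
from h import *
d,s=wsnap('pics/w2.png'); print(s['position'],yaw(s),s['clock'])
tins(d,s)
mv([0.522,-0.346,0.003],-58)
```

```text
[ 0.52427017 -0.34495821  0.12279189] -57.95316491552205 1.8667
[ 109    0   93   73 4167] [152.  30.] z 0.0244 mean [ 0.6021 -0.188   0.0244] rect [ 606.9 -183.8] [74.4 60.8] 4.3
[ 330    0   65  151 2165] [366.  60.] z 0.0188 mean [ 0.6688 -0.375   0.0173] rect [ 671.8 -372.4] [145.4  48.4] 40.7
[ 478   13   34  117 2092] [500.  76.] z 0.0223 mean [ 0.781  -0.5039  0.0228] rect [ 788.3 -496.7] [132.5  60.2] 33.4
[ 222  143   68   98 6336] [255. 191.] z 0.0243 mean [ 0.5239 -0.3453  0.0243] rect [ 521.4 -346.8] [94.4 60.4] 31.9
shift [ 0.14966 -0.00371 -0.00074] turn [ 0.00121  0.00287 -0.00287] minrows 3.0
```

View pics/w2.png

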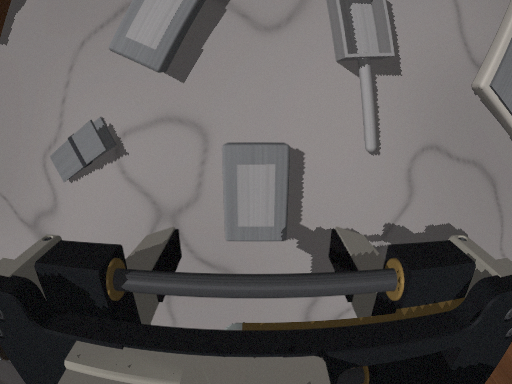

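Request:
step_arm(rows=[[-1,0.02,0,0,0,0,0],[-1,0.05,0,0,0,0,0],[-1,0.08,0,0,0,0,0],[-1,0.1,0,0,0,0,0],[-1,0.1,0,0,0,0,0],[-1,0.1,0,0,0,0,0],[-1,0.1,0,0,0,0,0]])

```text
clock: 2.5
position: [0.5243, -0.3454, 0.0424]
ee_rot: [0.788, 1.42, -0.787]
force: [0.6, -0.3, 0.2]
width: 1.001
```

Run:
```python
from h import *
s=status.observe(); print(s['position'],yaw(s),s['clock'],s['force'],s['dq'])
mv([0.5215,-0.3465,0.003],-58)
```

```text
[ 0.52430114 -0.34538743  0.04235021] -57.945770115524475 2.5 [ 0.58864749 -0.33315585  0.20232656] [ 0.00452495 -0.00677939  0.00019069 -0.00414168  0.00082812 -0.00406547
 -0.00082291]
shift [ 0.04918 -0.00382 -0.0008 ] turn [ 0.00091  0.00243 -0.00226] minrows 1.0
```

Request:
step_arm(rows=[[-1,0.015,-0.0038,-0.0008,0.001,0.0024,-0.0022],[-1,0.03,-0.0038,-0.0008,0.001,0.0024,-0.0022],[-1,0.042,-0.0038,-0.0008,0.001,0.0024,-0.0022],[-1,0.049,-0.0038,-0.0008,0.001,0.0024,-0.0022],[-1,0.049,-0.0038,-0.0008,0.001,0.0024,-0.0022],[-1,0.049,-0.0038,-0.0008,0.001,0.0024,-0.0022]])

```text
clock: 3.0
position: [0.5198, -0.3461, 0.0007]
ee_rot: [0.79, 1.426, -0.79]
force: [-0.8, -0.3, 0.0]
width: 1.0
```

Request:
step_arm(rows=[[0,0,0,0,0,0,0],[0.3,0,0,0,0,0,0],[0.5,0,0,0,0,0,0],[0.7,0,0,0,0,0,0],[0.7,0,0,0,0,0,0],[0.7,0,0,0,0,0,0],[0.7,0,0,0,0,0,0],[0.7,0,0,0,0,0,0]], newtons=20)

```text
clock: 3.67
position: [0.5201, -0.3463, 0.0012]
ee_rot: [0.79, 1.425, -0.79]
force: [-1.2, -0.6, -0.1]
width: 0.654
```

Run:
```python
from h import *
s=status.observe(); print(s['position'],yaw(s),s['clock'],s['force'],s['width']*92)
```

```text
[ 0.52005381 -0.34626064  0.00117757] -58.04431946044042 3.6667 [-1.17190074 -0.58155302 -0.14188883] 60.1680889681816
```

Request:
step_arm(rows=[[0.7,-0.01,0,0,0,0,0],[0.7,-0.03,0,0,0,0,0],[0.7,-0.06,0,0,0,0,0],[0.7,-0.1,0,0,0,0,0],[0.7,-0.14,0,0,0,0,0],[0.7,-0.18,0,0,0,0,0],[0.7,-0.22,0,0,0,0,0],[0.7,-0.25,0,0,0,0,0],[0.7,-0.27,0,0,0,0,0],[0.7,-0.275,0,0,0,0,0]])

```text
clock: 4.5
position: [0.5218, -0.3472, 0.2253]
ee_rot: [0.789, 1.42, -0.789]
force: [1.5, -0.2, -1.5]
width: 0.653
```

Run:
```python
from h import *
s=status.observe(); print(s['position'],yaw(s),s['clock'],s['force'],s['width']*92)
mv([0.53,-0.05,0.22],-23)
```

```text
[ 0.52182571 -0.34720035  0.22533858] -58.04177719947916 4.5 [ 1.48590353 -0.23140322 -1.48166734] 60.03957016153486
shift [ 0.00616  0.2053  -0.3098 ] turn [-5.8403e-01  2.7800e-03 -5.2000e-04] minrows 8.0
```

Request:
step_arm(rows=[[0.7,0,0.015,-0.022,-0.05,0,0],[0.7,0,0.04,-0.06,-0.12,0,0],[0.7,0,0.065,-0.1,-0.19,0,0],[0.7,0,0.09,-0.14,-0.26,0.001,0],[0.7,0,0.12,-0.18,-0.34,0.001,0],[0.7,0,0.145,-0.22,-0.42,0.001,0],[0.7,0.003,0.17,-0.26,-0.49,0.001,0],[0.7,0.006,0.19,-0.29,-0.54,0.002,0],[0.7,0.006,0.205,-0.31,-0.584,0.002,0]])

```text
clock: 5.25
position: [0.5273, -0.0457, 0.2159]
ee_rot: [0.312, 1.555, -0.308]
force: [0.1, -0.6, -0.2]
width: 0.65
```

Run:
```python
from h import *
s=status.observe(); print(s['position'],yaw(s),s['clock'],s['force'],s['width']*92)
mv([0.51,0.22,0.22],12)
```

```text
[ 0.52725275 -0.04569159  0.21592873] -22.634299393043005 5.25 [ 0.08820283 -0.61583836 -0.24879496] 59.77866144762541
shift [-0.00375  0.29824 -0.14775] turn [-0.57724 -0.00586 -0.00301] minrows 7.0
```

Request:
step_arm(rows=[[0.7,0,0.03,-0.015,-0.06,0,0],[0.7,0,0.07,-0.035,-0.14,-0.001,0],[0.7,0,0.115,-0.055,-0.22,-0.002,0],[0.7,0,0.16,-0.08,-0.31,-0.003,0],[0.7,0,0.21,-0.105,-0.4,-0.004,0],[0.7,-0.002,0.25,-0.125,-0.48,-0.005,-0.002],[0.7,-0.004,0.285,-0.14,-0.55,-0.006,-0.003],[0.7,-0.004,0.298,-0.148,-0.577,-0.006,-0.003],[0.7,-0.004,0.298,-0.148,-0.577,-0.006,-0.003],[0.7,-0.004,0.298,-0.148,-0.577,-0.006,-0.003],[0.7,-0.004,0.298,-0.148,-0.577,-0.006,-0.003]])

```text
clock: 6.17
position: [0.513, 0.2142, 0.2201]
ee_rot: [-0.159, 1.564, 0.155]
force: [0.7, -0.8, -1.3]
width: 0.653
```

Run:
```python
from h import *
d,s=wsnap('pics/w3.png'); print(s['position'],yaw(s),s['clock'],s['joints'])
```

```text
[0.5130176  0.21424137 0.22012869] 11.44324372085417 6.1667 [-0.08909595  0.38701901 -0.54595694  1.71831542  0.22509614  1.09908422
 -0.50564441]
```

View pics/w3.png

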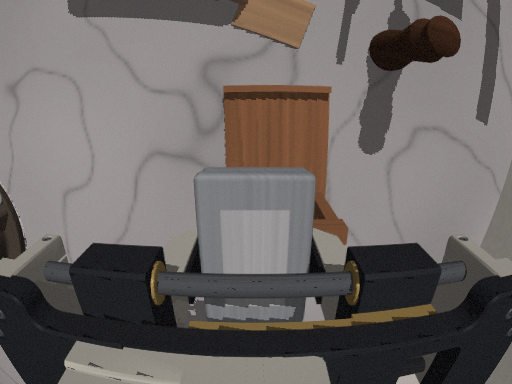

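```bash
cat >> h.py <<'E'
def tray(d,s,box):
    P=wcloud(d,s); Z=P[...,2]
    u0,v0,u1,v1=box; sub=np.zeros(Z.shape,bool); sub[v0:v1,u0:u1]=1
    px=d['pixels'].astype(int); wood=(px[...,0]-px[...,2]>25)
    m=sub&wood&(Z>0.005)&(Z<0.03)
    q=P[m]
    a=np.radians(102.)
    for it in range(4):
        ex=np.array([np.cos(a),np.sin(a)]); ey=np.array([-ex[1],ex[0]])
        x=q[:,:2]@ex; y=q[:,:2]@ey
        b=np.arange(x.min()+.003,x.max()-.006,.004)   # bins along tray x
        lo=[];hi=[];xb=[]
        for t in b:
            k=(x>=t)&(x<t+.004)
            if k.sum()<20: continue
            lo.append(y[k].min());hi.append(y[k].max());xb.append(t+.002)
        xb=np.array(xb);lo=np.array(lo);hi=np.array(hi); wd=hi-lo
        k=wd>np.percentile(wd,60)-.008
        p1=np.polyfit(xb[k],lo[k],1);p2=np.polyfit(xb[k],hi[k],1)
        a+=np.arctan((p1[0]+p2[0])/2)
    yc=(np.median(lo[k])+np.median(hi[k]))/2
    xe=[x[(y>=t)&(y<t+.004)].max() for t in np.arange(y.min()+.01,y.max()-.01,.004)]
    zb=np.median(q[:,2][x<x.max()-.02]); zr=np.median(q[:,2][x>x.max()-.006])
    xo=np.median(xe)
    f=lambda X,Y=0: (ex*(xo-.145+X)+ey*(yc+Y)).round(4)
    print('tray ang',np.degrees(a).round(2),'slopes',p1[0].round(3),p2[0].round(3),'width',np.median(hi[k]-lo[k]).round(4),'board z',zb.round(4),'rim z',zr.round(4),'rim edge spread',np.std(xe).round(4))
    print('spot',f(.08),'bar',f(0)); return a,f(.08),f(0)
E
python3 - <<'E'
from h import *
d=np.load('w3.npy',allow_pickle=True).item(); s=d['s']
tray(d,s,(205,75,350,168))
tray(d,s,(205,75,350,140))
P=wcloud(d,s); Z=P[...,2]; print(np.nanmedian(Z[60:80,240:300]))
m=(Z>0.118)&(Z<0.132); m[:, :310]=0; m[260:]=0
q=P[m]; print('bar pts',len(q),q.mean(0).round(4),q[:,2].max())
# tin in hand
k=P[180:205,215:300].reshape(-1,3); print('tin top z',np.median(k[:,2]))
# canister etc bar from top view
d=np.load('top0.npy',allow_pickle=True).item(); P=cloud(d)
q=P[150:225,130:240].reshape(-1,3); q=q[(q[:,2]>.118)&(q[:,2]<.135)]
print('bar top view',cv2.minAreaRect((q[:,:2]*1000).astype(np.float32)),np.median(q[:,2]))
E
```

```text
tray ang 101.82 slopes -0.0 0.0 width 0.1289 board z 0.0102 rim z 0.0202 rim edge spread 0.0003
spot [0.5322 0.2539] bar [0.5486 0.1756]
tray ang 102.3 slopes 0.001 -0.001 width 0.1289 board z 0.0103 rim z 0.0202 rim edge spread 0.0004
spot [0.5324 0.254 ] bar [0.5494 0.1759]
0.0003710039157935052
bar pts 458 [0.6095 0.2544 0.1246] 0.13198517567468493
tin top z nan
bar top view ((552.6953735351562, 178.97781372070312), (124.3983383178711, 18.723175048828125), 12.204877853393555) 0.12571079438244215
```

Run:
```python
from h import *
d=np.load('w3.npy',allow_pickle=True).item(); s=d['s']
im=d['pixels'][160:290,185:330,::-1]
cv2.imwrite('pics/z3.png',cv2.resize(im,None,fx=5,fy=4.5,interpolation=cv2.INTER_CUBIC))
g=d['pixels'].sum(2)/3
print(np.round(g[160:195,235:275].mean(1),0))
print('rows L',[ (v,np.round(g[v,190:210]).astype(int).tolist()) for v in (200,230)])
```

```text
[ 82.  83.  83.  83.  83.  83.  84.  98. 106. 108. 110. 105. 108. 115.
 124. 133. 140. 139. 135. 131. 127. 124. 123. 123. 124. 123. 123. 123.
 124. 123. 123. 123. 123. 123. 123.]
rows L [(200, [143, 141, 142, 142, 142, 85, 104, 112, 121, 123, 124, 124, 127, 126, 125, 126, 125, 127, 125, 122]), (230, [138, 142, 141, 142, 140, 141, 141, 96, 100, 111, 117, 122, 129, 123, 126, 123, 126, 124, 121, 123])]
```

View pics/z3.png

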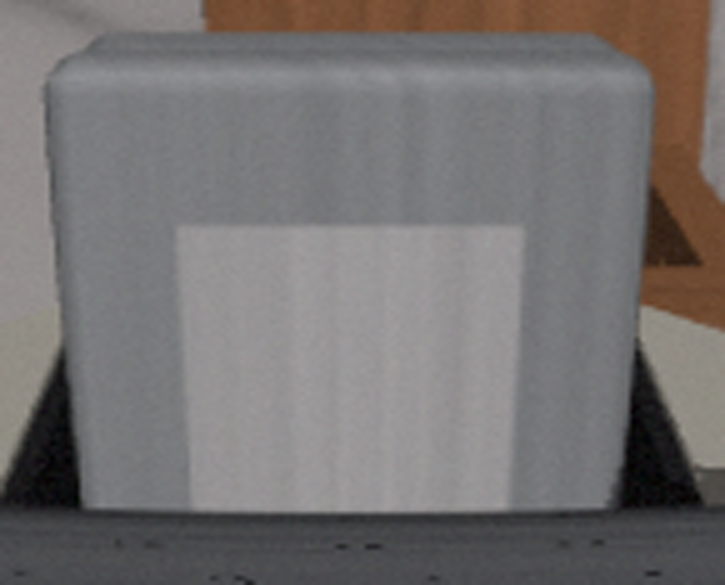

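Run:
```python
from h import *
d=np.load('w3.npy',allow_pickle=True).item()
s=dict(position=np.zeros(3),ee_rot=np.zeros(3))
for v,x in ((166.5,.0012),(170.5,-.0195),(176,-.023)):
    o,r=wray(d,s,(255,v)); print(v,(o+r*(x-o[0])/r[0]).round(4))
for u,v in ((195,200),(314.5,200)):
    o,r=wray(d,s,(u,v)); print(u,(o+r*(-.012-o[0])/r[0]).round(4))
mv([.532,.254,.11],12)
```

```text
166.5 [ 0.0012  0.0474 -0.0011]
170.5 [-0.0195  0.0502 -0.0011]
176 [-0.023   0.0484 -0.0011]
195 [-0.012   0.0324 -0.0328]
314.5 [-0.012   0.0325  0.0304]
shift [0.13771 0.04469 0.03292] turn [-0.00978  0.00079  0.00274] minrows 3.0
```

Run:
```python
from h import *
s=status.observe(); print(s['position'],yaw(s))
mv([.5325,.2532,.06],12)
```

```text
[0.51310942 0.21403256 0.22024623] 11.413474341213677
shift [0.20021 0.04377 0.03328] turn [-0.00978  0.00079  0.00274] minrows 4.0
```

Request:
step_arm(rows=[[0.7,0,0.015,0.011,-0.003,0,0],[0.7,0,0.03,0.022,-0.006,0,0.001],[0.7,0,0.0438,0.0333,-0.0098,0.001,0.0027],[0.7,0.03,0.0438,0.0333,-0.0098,0.001,0.0027],[0.7,0.06,0.0438,0.0333,-0.0098,0.001,0.0027],[0.7,0.09,0.0438,0.0333,-0.0098,0.001,0.0027],[0.7,0.12,0.0438,0.0333,-0.0098,0.001,0.0027],[0.7,0.15,0.0438,0.0333,-0.0098,0.001,0.0027],[0.7,0.18,0.0438,0.0333,-0.0098,0.001,0.0027],[0.7,0.195,0.0438,0.0333,-0.0098,0.001,0.0027],[0.7,0.2,0.0438,0.0333,-0.0098,0.001,0.0027],[0.7,0.2,0.0438,0.0333,-0.0098,0.001,0.0027]])

```text
clock: 7.22
position: [0.532, 0.2547, 0.0602]
ee_rot: [-0.166, 1.565, 0.167]
force: [-2.0, 0.1, -0.5]
width: 0.651
```

Run:
```python
from h import *
s=status.observe(); print(s['position'],yaw(s),s['force'])
mv([.5325,.2532,.012],12)
```

```text
[0.53197937 0.25471584 0.06016234] 12.122337092452087 [-1.96902879  0.13172991 -0.54128882]
shift [ 0.0602  -0.00202  0.00028] turn [ 0.00204 -0.00071 -0.00055] minrows 2.0
```

Request:
step_arm(rows=[[0.7,0.015,-0.001,0,0.001,0,0],[0.7,0.03,-0.002,0,0.002,0,0],[0.7,0.042,-0.002,0,0.002,0,0],[0.7,0.048,-0.002,0,0.002,0,0],[0.7,0.048,-0.002,0,0.002,0,0],[0.7,0.048,-0.002,0,0.002,0,0]])

```text
clock: 7.72
position: [0.5321, 0.2544, 0.0221]
ee_rot: [-0.165, 1.564, 0.167]
force: [0.4, 0.0, -1.0]
width: 0.648
```

Run:
```python
from h import *
s=status.observe(); print(s['position'],yaw(s),s['force'])
mv([.5325,.2532,.012],12)
```

```text
[0.53213529 0.2544402  0.0220676 ] 12.101641350226643 [ 0.40037736  0.04795706 -1.02736363]
shift [ 0.01258 -0.00163  0.00012] turn [ 1.69e-03  9.00e-05 -1.23e-03] minrows 1.0
```

Request:
step_arm(rows=[[0.7,0.004,-0.0016,0,0.0015,0,0],[0.7,0.009,-0.0016,0,0.0015,0,0],[0.7,0.0125,-0.0016,0,0.0015,0,0],[0.7,0.0125,-0.0016,0,0.0015,0,0],[0.7,0.0125,-0.0016,0,0.0015,0,0]])

```text
clock: 8.13
position: [0.5325, 0.2531, 0.0122]
ee_rot: [-0.163, 1.564, 0.165]
force: [-0.0, -0.6, -0.6]
width: 0.651
```

Run:
```python
from h import *
s=status.observe(); print(s['position'],yaw(s),s['force'],s['dq'])
mv([.5325,.2532,.012],12)
```

```text
[0.53245742 0.25308912 0.01217122] 11.999536550953133 [-0.03281382 -0.62703702 -0.63595936] [ 0.00144238 -0.00514189 -0.00174137 -0.0038996  -0.0018893   0.00314208
  0.00141057]
shift [2.1e-04 1.2e-04 8.0e-05] turn [-1.00e-05  3.20e-04 -1.22e-03] minrows 1.0
```

Request:
step_arm(rows=[[0.7,0.0012,0,0,0,0,0],[0.7,0.0012,0,0,0,0,0],[0.7,0.0012,0,0,0,0,0],[-0.4,0.0012,0,0,0,0,0],[-0.5,0.0012,0,0,0,0,0],[-0.7,0.0012,0,0,0,0,0],[-0.7,0.0012,0,0,0,0,0],[-0.7,0.0012,0,0,0,0,0],[-0.7,0.0012,0,0,0,0,0]])

```text
clock: 8.88
position: [0.5326, 0.2532, 0.0114]
ee_rot: [-0.163, 1.564, 0.166]
force: [-0.1, 0.1, 0.5]
width: 0.848
```

Run:
```python
from h import *
s=status.observe(); print(s['position'],yaw(s),s['force'],s['dq'])
```

```text
[0.53257417 0.25316946 0.01138404] 11.999151143837341 [-0.11638714  0.0704887   0.52447492] [ 0.00090565  0.00157385 -0.00045703  0.00067512  0.00059065  0.00103914
  0.00023872]
```

Raise to 0.20 and look.

Request:
step_arm(rows=[[-0.7,-0.01,0,0,0,0,0],[-0.7,-0.03,0,0,0,0,0],[-0.7,-0.06,0,0,0,0,0],[-0.8,-0.1,0,0,0,0,0],[-1,-0.14,0,0,0,0,0],[-1,-0.18,0,0,0,0,0],[-1,-0.22,0,0,0,0,0],[-1,-0.25,0,0,0,0,0],[-1,-0.25,0,0,0,0,0],[-1,-0.25,0,0,0,0,0],[-1,-0.25,0,0,0,0,0]])

```text
clock: 9.8
position: [0.5322, 0.2525, 0.2112]
ee_rot: [-0.164, 1.564, 0.165]
force: [-0.1, -0.0, 0.2]
width: 0.999
```

Run:
```python
from h import *
d,s=wsnap('pics/w4.png'); print(s['position'],yaw(s),s['clock'])
tins(d,s,0.027,0.042)
```

```text
[0.53217298 0.25249094 0.21115168] 11.999471805891513 9.8
[ 229  129   53   79 4027] [255. 168.] z 0.0343 mean [0.5304 0.2568 0.0342] rect [530.8 254.9] [60.5 94.4] 12.1
```

View pics/w4.png

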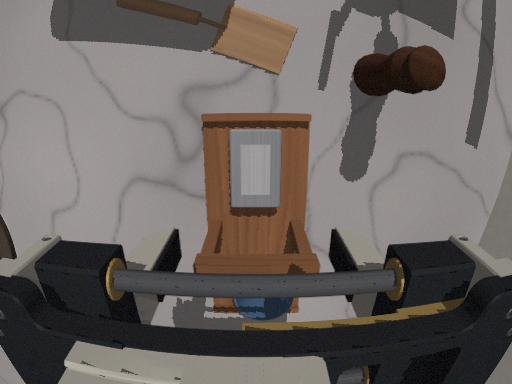

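```bash
cat >> h.py <<'E'
def rimrel(d,s,tin_c,a):
    # tray edges without tin interference: rim strip
    P=wcloud(d,s); Z=P[...,2]; px=d['pixels'].astype(int)
    m=(px[...,0]-px[...,2]>25)&(Z>0.016)&(Z<0.024); m[:90]=0; m[200:]=0
    n,lab,st,c=cv2.connectedComponentsWithStats(m.astype(np.uint8)); i=1+np.argmax(st[1:,4])
    q=P[lab==i][:,:2]; print('rim',st[i],cv2.minAreaRect((q*1000).astype(np.float32)))
    ex=np.array([np.cos(a),np.sin(a)]); ey=np.array([-ex[1],ex[0]])
    x=q@ex;y=q@ey; xo=np.median([x[(y>=t)&(y<t+.004)].max() for t in np.arange(y.min()+.01,y.max()-.01,.004)]); yc=(y.min()+y.max())/2
    print('tin in tray: x',(np.array(tin_c)@ex-(xo-.145))*1000,'y',(np.array(tin_c)@ey-yc)*1000, 'ylen',y.max()-y.min())
E
python3 - <<'E'
from h import *
d=np.load('w4.npy',allow_pickle=True).item(); s=d['s']
rimrel(d,s,(.5308,.2549),np.radians(102))
tray(d,s,(190,100,325,215))
P=wcloud(d,s); Z=P[...,2]
m=(Z>0.119)&(Z<0.132); m[300:]=0; m[:, :185]=0;m[:,330:]=0
q=P[m]; print(len(q),q[:,2].mean(),cv2.minAreaRect((q[:,:2]*1000).astype(np.float32)))
E
```

```text
rim [201 114 110   7 707] ((518.986083984375, 314.1933898925781), (128.81692504882812, 7.763988494873047), 12.037040710449219)
tin in tray: x 81.25439034269236 y 0.7721712903624445 ylen 0.12881770484837252
tray ang 102.34 slopes -0.002 0.002 width 0.129 board z 0.0102 rim z 0.0201 rim edge spread 0.0003
spot [0.5322 0.2544] bar [0.5493 0.1762]
1419 0.12497156519020827 ((547.6882934570312, 181.0856170654297), (124.54813385009766, 10.495223045349121), 12.25072956085205)
```

Run:
```python
from h import *
mv([.56,.04,.22],-37)
```

```text
shift [-0.01203 -0.26691 -0.02086] turn [ 8.1672e-01 -1.0900e-03 -2.8000e-04] minrows 7.0
```

Request:
step_arm(rows=[[-1,-0.01,-0.04,-0.003,0.1,0,0],[-1,-0.012,-0.09,-0.007,0.21,0,0],[-1,-0.012,-0.14,-0.011,0.32,0,0],[-1,-0.012,-0.19,-0.015,0.44,0,0],[-1,-0.012,-0.24,-0.018,0.56,0,0],[-1,-0.012,-0.267,-0.021,0.68,0,0],[-1,-0.012,-0.267,-0.021,0.78,-0.001,0],[-1,-0.012,-0.267,-0.021,0.817,-0.001,0]])

```text
clock: 10.52
position: [0.5599, 0.0376, 0.2192]
ee_rot: [0.514, 1.51, -0.514]
force: [-0.0, 0.5, 0.3]
width: 1.001
```

Run:
```python
from h import *
s=status.observe(); print(s['position'],yaw(s))
mv([.6175,-.183,.18],-87)
```

```text
[0.55987666 0.03763619 0.21917198] -37.63238977869273
shift [ 0.04881 -0.1744   0.2255 ] turn [ 8.2279e-01 -7.9000e-04  1.0700e-03] minrows 7.0
```

Request:
step_arm(rows=[[-1,0.004,-0.02,0.025,0.1,0,0],[-1,0.01,-0.05,0.065,0.21,0,0],[-1,0.016,-0.08,0.1,0.32,0,0],[-1,0.022,-0.11,0.14,0.44,0,0],[-1,0.03,-0.14,0.18,0.56,0,0],[-1,0.04,-0.165,0.21,0.68,0,0],[-1,0.049,-0.1745,0.2255,0.78,-0.001,0.001],[-1,0.049,-0.1745,0.2255,0.823,-0.001,0.001],[-1,0.049,-0.1745,0.2255,0.823,-0.001,0.001],[-1,0.049,-0.1745,0.2255,0.823,-0.001,0.001]])

```text
clock: 11.35
position: [0.6199, -0.1789, 0.18]
ee_rot: [1.162, 1.24, -1.16]
force: [-0.7, 0.4, -0.7]
width: 0.997
```

Run:
```python
from h import *
s=status.observe(); print(s['position'],yaw(s),s['joints'],s['clock'])
mv([.6175,-.183,.12],-87)
```

```text
[ 0.61990134 -0.17890852  0.17996024] -86.26625593754562 [ 0.23531097  0.50770975 -0.05438701  1.57330093  0.02834473  1.06133629
 -1.33168289] 11.35
shift [ 0.07494 -0.00336  0.00503] turn [ 0.01223 -0.00155 -0.00044] minrows 2.0
```

Request:
step_arm(rows=[[-1,0.02,-0.0034,0.005,0.012,-0.001,0],[-1,0.05,-0.0034,0.005,0.012,-0.001,0],[-1,0.07,-0.0034,0.005,0.012,-0.001,0],[-1,0.075,-0.0034,0.005,0.012,-0.001,0],[-1,0.075,-0.0034,0.005,0.012,-0.001,0],[-1,0.075,-0.0034,0.005,0.012,-0.001,0],[-1,0.075,-0.0034,0.005,0.012,-0.001,0]])

```text
clock: 11.93
position: [0.6191, -0.1835, 0.1226]
ee_rot: [1.173, 1.229, -1.168]
force: [-0.6, -0.5, -0.2]
width: 1.0
```

Run:
```python
from h import *
d,s=wsnap('pics/w5.png'); print(s['position'],yaw(s),s['clock'])
tins(d,s)
```

```text
[ 0.61907474 -0.18351522  0.12260848] -87.05963287197018 11.9333
[ 382   61   80  142 2443] [426. 119.] z 0.0234 mean [ 0.7113 -0.3396  0.0235] rect [ 705.7 -341.7] [90.2 48.5] 38.8
[ 220  140   68   99 6363] [254. 188.] z 0.0244 mean [ 0.621  -0.1826  0.0244] rect [ 618.2 -182.7] [94.8 60.4] 3.4
```

View pics/w5.png

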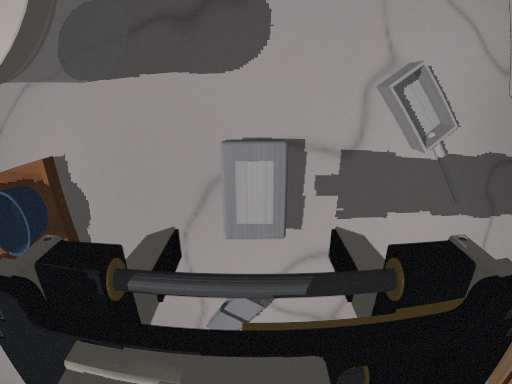

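Run:
```python
from h import *
mv([.6173,-.1835,.04],-86.6)
```

```text
shift [ 0.10323 -0.00268 -0.00037] turn [-0.00798  0.00079 -0.00453] minrows 2.0
```

Request:
step_arm(rows=[[-1,0.02,-0.001,-0.0004,-0.004,0,-0.002],[-1,0.05,-0.0027,-0.0004,-0.008,0.001,-0.0045],[-1,0.08,-0.0027,-0.0004,-0.008,0.001,-0.0045],[-1,0.1,-0.0027,-0.0004,-0.008,0.001,-0.0045],[-1,0.1032,-0.0027,-0.0004,-0.008,0.001,-0.0045],[-1,0.1032,-0.0027,-0.0004,-0.008,0.001,-0.0045],[-1,0.1032,-0.0027,-0.0004,-0.008,0.001,-0.0045]])

```text
clock: 12.57
position: [0.6172, -0.1837, 0.0401]
ee_rot: [1.166, 1.237, -1.166]
force: [0.2, -0.1, 0.9]
width: 0.999
```

Run:
```python
from h import *
s=status.observe(); print(s['position'],yaw(s),s['clock'])
mv([.6173,-.1835,.002],-86.6)
```

```text
[ 0.61722705 -0.1837297   0.04007628] -86.63559073122731 12.5667
shift [ 0.0476   0.00012 -0.00027] turn [-0.00059 -0.00018  0.00019] minrows 1.0
```

Request:
step_arm(rows=[[-1,0.015,0,0,0,0,0],[-1,0.03,0,0,0,0,0],[-1,0.042,0,0,0,0,0],[-1,0.047,0,0,0,0,0],[-1,0.047,0,0,0,0,0],[-1,0.047,0,0,0,0,0]])

```text
clock: 13.07
position: [0.6159, -0.1835, 0.0005]
ee_rot: [1.165, 1.239, -1.167]
force: [-0.1, -0.2, -0.1]
width: 1.004
```

Run:
```python
from h import *
s=status.observe(); print(s['position'],yaw(s),s['clock'])
mv([.6173,-.1835,.0012],-86.6)
```

```text
[ 6.15888228e-01 -1.83453394e-01  5.31915356e-04] -86.63684921197236 13.0667
shift [-0.00084  0.00176  0.00016] turn [-0.00061 -0.00082  0.00255] minrows 1.0
```

Request:
step_arm(rows=[[-1,-0.001,0.0017,0,0,0,0.001],[-1,-0.001,0.0017,0,0,0,0.001],[0,-0.001,0.0017,0,0,0,0.001],[0.3,-0.001,0.0017,0,0,0,0.001],[0.5,-0.001,0.0017,0,0,0,0.001],[0.7,-0.001,0.0017,0,0,0,0.001],[0.7,-0.001,0.0017,0,0,0,0.001],[0.7,-0.001,0.0017,0,0,0,0.001],[0.7,-0.001,0.0017,0,0,0,0.001],[0.7,-0.001,0.0017,0,0,0,0.001]], newtons=20)

```text
clock: 13.9
position: [0.6175, -0.1834, 0.0019]
ee_rot: [1.166, 1.238, -1.166]
force: [-0.2, -0.7, 0.1]
width: 0.655
```

Run:
```python
from h import *
s=status.observe(); print(s['position'],yaw(s),s['clock'],s['width']*92)
```

```text
[ 0.61754016 -0.18340953  0.00188824] -86.63788734551373 13.9 60.271161547589784
```

Request:
step_arm(rows=[[0.7,-0.01,0,0,0,0,0],[0.7,-0.03,0,0,0,0,0],[0.7,-0.06,0,0,0,0,0],[0.7,-0.1,0,0,0,0,0],[0.7,-0.14,0,0,0,0,0],[0.7,-0.18,0,0,0,0,0],[0.7,-0.22,0,0,0,0,0],[0.7,-0.25,0,0,0,0,0],[0.7,-0.27,0,0,0,0,0],[0.7,-0.275,0,0,0,0,0]])

```text
clock: 14.73
position: [0.6192, -0.1839, 0.2261]
ee_rot: [1.168, 1.232, -1.163]
force: [-0.1, 0.6, -0.7]
width: 0.651
```

Run:
```python
from h import *
s=status.observe(); print(s['position'],yaw(s),s['clock'],s['force'],s['width']*92)
mv([0.56,.04,0.22],-37)
```

```text
[ 0.61916895 -0.18389785  0.22607649] -86.64423756309719 14.7333 [-0.09676103  0.61330163 -0.714308  ] 59.901805597309334
shift [ 0.0071  -0.05748 -0.28373] turn [-0.8274   0.00263 -0.00371] minrows 7.0
```

Request:
step_arm(rows=[[0.7,0,-0.006,-0.03,-0.07,0,0],[0.7,0,-0.014,-0.07,-0.17,0,0],[0.7,0,-0.022,-0.11,-0.28,0.001,-0.001],[0.7,0.002,-0.03,-0.15,-0.39,0.001,-0.001],[0.7,0.004,-0.038,-0.19,-0.5,0.001,-0.002],[0.7,0.006,-0.046,-0.23,-0.61,0.002,-0.003],[0.7,0.007,-0.053,-0.262,-0.72,0.002,-0.003],[0.7,0.007,-0.057,-0.28,-0.8,0.002,-0.003],[0.7,0.007,-0.0575,-0.284,-0.827,0.002,-0.003]])

```text
clock: 15.48
position: [0.5569, 0.0444, 0.2159]
ee_rot: [0.499, 1.519, -0.499]
force: [0.4, 0.9, -0.3]
width: 0.656
```

Run:
```python
from h import *
s=status.observe(); print(s['position'],yaw(s),s['clock'],s['force'],s['width']*92)
mv([0.5326,.2532,0.22],12)
```

```text
[0.55687102 0.04436514 0.21588053] -36.47344382506945 15.4833 [ 0.43233684  0.92209655 -0.34370843] 60.351555774242115
shift [-0.00433  0.19187 -0.1796 ] turn [-0.80788 -0.00652 -0.00101] minrows 7.0
```

Request:
step_arm(rows=[[0.7,-0.004,0.02,-0.02,-0.07,0,0],[0.7,-0.004,0.05,-0.047,-0.17,0,0],[0.7,-0.004,0.08,-0.075,-0.28,-0.002,0],[0.7,-0.004,0.11,-0.103,-0.39,-0.003,0],[0.7,-0.004,0.14,-0.131,-0.5,-0.004,0],[0.7,-0.004,0.165,-0.155,-0.61,-0.005,0],[0.7,-0.004,0.185,-0.173,-0.72,-0.006,-0.001],[0.7,-0.004,0.192,-0.18,-0.79,-0.0065,-0.001],[0.7,-0.004,0.192,-0.18,-0.808,-0.0065,-0.001],[0.7,-0.004,0.192,-0.18,-0.808,-0.0065,-0.001],[0.7,-0.004,0.192,-0.18,-0.808,-0.0065,-0.001],[0.7,-0.004,0.192,-0.18,-0.808,-0.0065,-0.001]])

```text
clock: 16.48
position: [0.5367, 0.2479, 0.2197]
ee_rot: [-0.155, 1.564, 0.151]
force: [-0.3, 0.0, -1.3]
width: 0.65
```

Run:
```python
from h import *
d,s=wsnap('pics/w6.png')
print(s['position'],yaw(s),s['clock'],s['force'],s['width']*92)
g=d['pixels'].sum(2)/3
print(np.round(g[160:195,235:275].mean(1),0))
g=np.load('w3.npy',allow_pickle=True).item()['pixels'].sum(2)/3
print(np.round(g[160:195,235:275].mean(1),0))
s2=dict(position=np.zeros(3),ee_rot=np.zeros(3))
for v,x in ((166.5,.0012),(165.5,.0012),(165.5,.0019),(166.5,.0019),(167.5,.0019)):
    o,r=wray(d,s2,(255,v)); print(v,(o+r*(x-o[0])/r[0]).round(4))
```

```text
[0.53668693 0.24787811 0.21966872] 11.181024566993454 16.4833 [-0.26856727  0.02092248 -1.34584114] 59.80868356814061
[143. 143. 142. 143. 143. 142. 112. 105. 108. 110. 104. 107. 116. 124.
 134. 140. 139. 135. 131. 127. 123. 123. 123. 123. 123. 123. 123. 123.
 123. 123. 123. 123. 123. 123. 123.]
[ 82.  83.  83.  83.  83.  83.  84.  98. 106. 108. 110. 105. 108. 115.
 124. 133. 140. 139. 135. 131. 127. 124. 123. 123. 124. 123. 123. 123.
 124. 123. 123. 123. 123. 123. 123.]
166.5 [ 0.0012  0.0473 -0.0011]
165.5 [ 0.0012  0.0479 -0.0011]
165.5 [ 0.0019  0.0478 -0.0011]
166.5 [ 0.0019  0.0472 -0.0011]
167.5 [ 0.0019  0.0466 -0.0011]
```

View pics/w6.png

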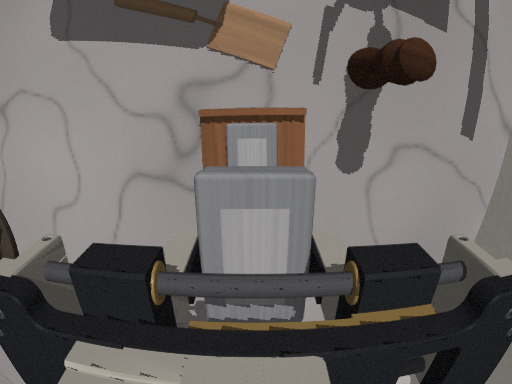

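Run:
```python
from h import *
mv([0.5327,.2527,0.08],12)
```

```text
shift [ 0.17475  0.00689 -0.00385] turn [-0.01289  0.00104  0.00249] minrows 4.0
```

Request:
step_arm(rows=[[0.7,0,0.0069,-0.0038,-0.006,0.001,0.002],[0.7,0.02,0.0069,-0.0038,-0.0129,0.001,0.0025],[0.7,0.05,0.0069,-0.0038,-0.0129,0.001,0.0025],[0.7,0.09,0.0069,-0.0038,-0.0129,0.001,0.0025],[0.7,0.13,0.0069,-0.0038,-0.0129,0.001,0.0025],[0.7,0.16,0.0069,-0.0038,-0.0129,0.001,0.0025],[0.7,0.175,0.0069,-0.0038,-0.0129,0.001,0.0025],[0.7,0.175,0.0069,-0.0038,-0.0129,0.001,0.0025],[0.7,0.175,0.0069,-0.0038,-0.0129,0.001,0.0025],[0.7,0.175,0.0069,-0.0038,-0.0129,0.001,0.0025]])

```text
clock: 17.37
position: [0.5331, 0.2553, 0.0817]
ee_rot: [-0.166, 1.562, 0.169]
force: [1.2, 1.0, -0.3]
width: 0.65
```

Run:
```python
from h import *
s=status.observe(); print(s['position'],yaw(s),s['clock'],s['force'])
mv([0.5327,.2527,0.045],12)
```

```text
[0.53313003 0.25529438 0.08166333] 12.221869534184771 17.3667 [ 1.15935662  0.9521714  -0.29348391]
shift [ 0.04582 -0.00314 -0.00133] turn [ 0.0037   0.0025  -0.00167] minrows 1.0
```

Request:
step_arm(rows=[[0.7,0.015,-0.0031,-0.0013,0.0037,0.0025,-0.0017],[0.7,0.03,-0.0031,-0.0013,0.0037,0.0025,-0.0017],[0.7,0.042,-0.0031,-0.0013,0.0037,0.0025,-0.0017],[0.7,0.0455,-0.0031,-0.0013,0.0037,0.0025,-0.0017],[0.7,0.0455,-0.0031,-0.0013,0.0037,0.0025,-0.0017],[0.7,0.0455,-0.0031,-0.0013,0.0037,0.0025,-0.0017]])

```text
clock: 17.87
position: [0.5315, 0.252, 0.0433]
ee_rot: [-0.166, 1.567, 0.164]
force: [0.4, -0.3, -1.0]
width: 0.654
```

Run:
```python
from h import *
s=status.observe(); print(s['position'],yaw(s),s['clock'],s['force'])
mv([0.5327,.2527,0.0375],12)
```

```text
[0.531487   0.2519593  0.04326308] 12.023529049246578 17.8667 [ 0.41710679 -0.27954491 -0.99418769]
shift [0.0072 0.0006 0.0017] turn [ 0.00039 -0.00291  0.00089] minrows 1.0
```

Request:
step_arm(rows=[[0.7,0.003,0.0006,0.0015,0,-0.0025,0.0009],[0.7,0.006,0.0006,0.0015,0,-0.0025,0.0009],[0.7,0.0065,0.0006,0.0015,0,-0.0025,0.0009],[0.7,0.0065,0.0006,0.0015,0,-0.0025,0.0009],[0.7,0.0065,0.0006,0.0015,0,-0.0025,0.0009]])

```text
clock: 18.28
position: [0.5328, 0.2526, 0.0384]
ee_rot: [-0.165, 1.564, 0.165]
force: [-0.2, 0.4, -0.7]
width: 0.653
```

Run:
```python
from h import *
s=status.observe(); print(s['position'],yaw(s),s['clock'],s['force'])
mv([0.5327,.2527,0.0362],12)
```

```text
[0.5327785  0.25261798 0.03844594] 12.011669906659803 18.2833 [-0.2286509   0.39752355 -0.70212715]
shift [ 2.81e-03  1.20e-04 -8.00e-05] turn [ 1.9e-04  2.8e-04 -5.0e-05] minrows 1.0
```

Request:
step_arm(rows=[[0.7,0.0015,0,0,0,0,0],[0.7,0.0025,0,0,0,0,0],[0.7,0.003,0,0,0,0,0],[0.7,0.003,0,0,0,0,0],[0.7,0.003,0,0,0,0,0]])

```text
clock: 18.7
position: [0.5328, 0.2526, 0.0359]
ee_rot: [-0.165, 1.564, 0.165]
force: [0.1, 0.0, -1.4]
width: 0.647
```

Run:
```python
from h import *
s=status.observe(); print(s['position'],yaw(s),s['clock'],s['force'])
mv([0.5327,.2527,0.0362],12)
```

```text
[0.53275359 0.25257143 0.03594723] 12.008904086813763 18.7 [ 0.12090167  0.04354766 -1.41447302]
shift [-3.2e-04  1.7e-04 -3.0e-05] turn [0.00015 0.00018 0.     ] minrows 1.0
```

Request:
step_arm(rows=[[0.7,0.0007,0,0,0,0,0],[0.7,0.0007,0,0,0,0,0],[0.7,0.0007,0,0,0,0,0],[-0.4,0.0007,0,0,0,0,0],[-0.5,0.0007,0,0,0,0,0],[-0.7,0.0007,0,0,0,0,0],[-0.7,0.0007,0,0,0,0,0],[-0.7,0.0007,0,0,0,0,0],[-0.7,0.0007,0,0,0,0,0]])

```text
clock: 19.45
position: [0.5327, 0.2526, 0.0353]
ee_rot: [-0.165, 1.564, 0.165]
force: [0.3, -0.1, -0.4]
width: 0.845
```

Request:
step_arm(rows=[[-0.7,-0.01,0,0,0,0,0],[-0.7,-0.03,0,0,0,0,0],[-0.7,-0.06,0,0,0,0,0],[-0.8,-0.1,0,0,0,0,0],[-1,-0.14,0,0,0,0,0],[-1,-0.18,0,0,0,0,0],[-1,-0.21,0,0,0,0,0],[-1,-0.22,0,0,0,0,0],[-1,-0.22,0,0,0,0,0],[-1,-0.22,0,0,0,0,0]])

```text
clock: 20.28
position: [0.5326, 0.2523, 0.2112]
ee_rot: [-0.165, 1.564, 0.164]
force: [0.6, -0.5, 0.4]
width: 0.995
```

Run:
```python
from h import *
d,s=wsnap('pics/w7.png'); print(s['position'],yaw(s),s['clock'])
o=tins(d,s,0.05,0.066)
tray(d,s,(190,100,325,130))
rimrel(d,s,np.array(o[0][0][0])/1000,np.radians(102.1))
im=d['pixels'][100:270,190:330,::-1]
cv2.imwrite('pics/z7.png',cv2.resize(im,None,fx=4,fy=3.5,interpolation=cv2.INTER_CUBIC))
```

```text
[0.53257431 0.25230862 0.21119825] 12.003664015848546 20.2833
[ 227  131   57   84 4588] [255. 172.] z 0.0583 mean [0.5305 0.2567 0.0582] rect [530.8 254.9] [60.3 93.8] 11.9
tray ang 192.01 slopes 0.035 0.036 width 0.0189 board z 0.0114 rim z 0.0116 rim edge spread 0.0003
spot [0.5214 0.3092] bar [0.6002 0.3231]
rim [201 113 110   8 748] ((519.0130004882812, 314.1621398925781), (129.12472534179688, 8.7095308303833), 12.013580322265625)
tin in tray: x 80.91892403631273 y 0.8978040831192358 ylen 0.12911777015570192
```

View pics/z7.png

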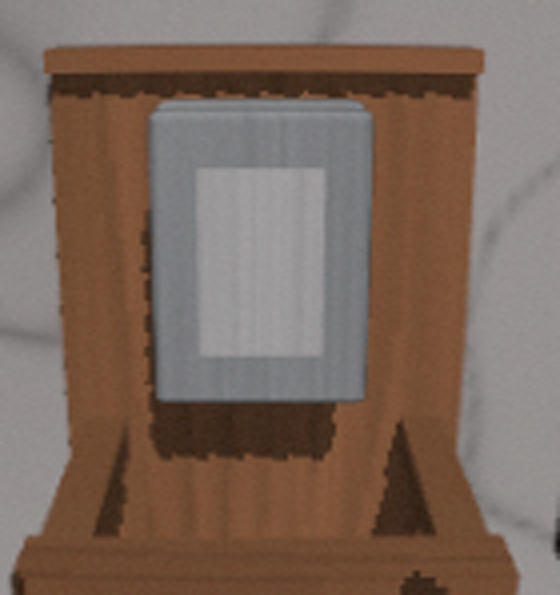

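Run:
```python
from h import *
mv([0.545,.21,0.22],57)
```

```text
shift [-0.01214 -0.05468  0.00474] turn [-7.4986e-01 -1.4800e-03  1.2000e-04] minrows 7.0
```

Request:
step_arm(rows=[[-1,-0.004,-0.01,0.001,-0.1,0,0],[-1,-0.008,-0.02,0.002,-0.21,0,0],[-1,-0.012,-0.03,0.003,-0.32,0,0],[-1,-0.012,-0.04,0.004,-0.44,0,0],[-1,-0.012,-0.05,0.005,-0.55,-0.001,0],[-1,-0.012,-0.055,0.005,-0.65,-0.001,0],[-1,-0.012,-0.055,0.005,-0.75,-0.001,0],[-1,-0.012,-0.055,0.005,-0.75,-0.001,0]])

```text
clock: 21.0
position: [0.5451, 0.2092, 0.2189]
ee_rot: [-0.778, 1.429, 0.78]
force: [-1.2, 0.9, 0.3]
width: 1.003
```

Run:
```python
from h import *
s=status.observe(); print(s['position'],yaw(s),s['joints'])
mv([0.549,.176,0.22],102)
```

```text
[0.54514369 0.20924356 0.21890958] 57.25241024940236 [ 0.04536133  0.47698102 -0.72530267  1.64065558  0.33817298  1.1560756
  0.23606198]
shift [-0.00136 -0.02653 -0.03234] turn [-0.74579 -0.00083 -0.0021 ] minrows 7.0
```

Request:
step_arm(rows=[[-1,-0.001,-0.005,-0.006,-0.1,0,0],[-1,-0.001,-0.01,-0.012,-0.21,0,0],[-1,-0.001,-0.015,-0.018,-0.32,0,0],[-1,-0.001,-0.02,-0.024,-0.44,0,-0.001],[-1,-0.001,-0.025,-0.03,-0.55,0,-0.002],[-1,-0.001,-0.0265,-0.0323,-0.65,-0.001,-0.002],[-1,-0.001,-0.0265,-0.0323,-0.746,-0.001,-0.002],[-1,-0.001,-0.0265,-0.0323,-0.746,-0.001,-0.002],[-1,-0.001,-0.0265,-0.0323,-0.746,-0.001,-0.002],[-1,-0.001,-0.0265,-0.0323,-0.746,-0.001,-0.002]])

```text
clock: 21.83
position: [0.5491, 0.1773, 0.2212]
ee_rot: [-1.356, 1.105, 1.355]
force: [-0.3, 0.6, 0.0]
width: 0.999
```

Run:
```python
from h import *
d,s=wsnap('pics/w8.png'); print(s['position'],yaw(s),s['clock'],s['joints'])
P=wcloud(d,s); Z=P[...,2]; m=((Z>0.119)&(Z<0.132)).astype(np.uint8)
n,lab,st,c=cv2.connectedComponentsWithStats(m)
for i in range(1,n):
    if st[i,4]>300:
        q=P[lab==i]; print(st[i],q.mean(0).round(4),np.median(q[:,2]),cv2.minAreaRect((q[:,:2]*1000).astype(np.float32)))
```

```text
[0.54913671 0.17734668 0.22118731] 101.52356630986723 21.8333 [ 0.21608434  0.51754126 -0.91183454  1.65008285  0.43548057  1.18847708
  0.97431393]
[ 241  124   22  130 2601] [0.5438 0.1748 0.1263] 0.12634208811927788 ((548.4533081054688, 175.58694458007812), (123.75801849365234, 17.94129753112793), 11.93508243560791)
```

View pics/w8.png

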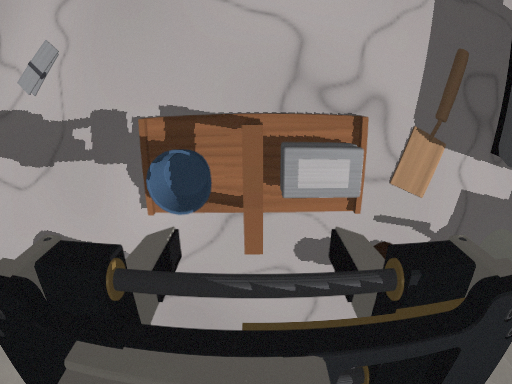

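Run:
```python
from h import *
mv([0.5485,.1763,0.14],101.95)
```

```text
shift [ 0.10171  0.0014  -0.00123] turn [-0.00624  0.00063  0.00258] minrows 2.0
```

Request:
step_arm(rows=[[-1,0.015,0.0014,-0.0012,-0.006,0.001,0.0026],[-1,0.04,0.0014,-0.0012,-0.006,0.001,0.0026],[-1,0.07,0.0014,-0.0012,-0.006,0.001,0.0026],[-1,0.09,0.0014,-0.0012,-0.006,0.001,0.0026],[-1,0.1,0.0014,-0.0012,-0.006,0.001,0.0026],[-1,0.1017,0.0014,-0.0012,-0.006,0.001,0.0026],[-1,0.1017,0.0014,-0.0012,-0.006,0.001,0.0026],[-1,0.1017,0.0014,-0.0012,-0.006,0.001,0.0026]])

```text
clock: 22.55
position: [0.5492, 0.1766, 0.1412]
ee_rot: [-1.364, 1.1, 1.362]
force: [0.3, 0.3, 0.6]
width: 0.998
```

Run:
```python
from h import *
s=status.observe(); print(s['position'],yaw(s),s['clock'])
mv([0.5485,.1763,0.095],101.95)
```

```text
[0.54923421 0.1765705  0.14119559] 102.12221216199855 22.55
shift [ 0.05774  0.00107 -0.00013] turn [ 0.00287 -0.00013  0.0017 ] minrows 2.0
```

Request:
step_arm(rows=[[-1,0.015,0.001,0,0.0029,0,0.0017],[-1,0.035,0.001,0,0.0029,0,0.0017],[-1,0.05,0.001,0,0.0029,0,0.0017],[-1,0.057,0.001,0,0.0029,0,0.0017],[-1,0.0577,0.001,0,0.0029,0,0.0017],[-1,0.0577,0.001,0,0.0029,0,0.0017],[-1,0.0577,0.001,0,0.0029,0,0.0017]])

```text
clock: 23.13
position: [0.5484, 0.1763, 0.0948]
ee_rot: [-1.361, 1.103, 1.361]
force: [0.1, 0.2, -0.4]
width: 0.999
```

Run:
```python
from h import *
s=status.observe(); print(s['position'],yaw(s),s['clock'],s['force']); print(R.from_rotvec(s['ee_rot']).as_matrix().round(4))
mv([0.5485,.1763,0.095],101.95)
```

```text
[0.54844865 0.17627772 0.09481506] 101.96110087629889 23.1333 [ 0.1422019   0.20779757 -0.35228883]
[[-2.000e-04 -9.783e-01 -2.072e-01]
 [-2.000e-04 -2.072e-01  9.783e-01]
 [-1.000e+00  3.000e-04 -1.000e-04]]
shift [-2.3e-04 -7.0e-05  1.0e-05] turn [ 0.00018 -0.00013 -0.00026] minrows 1.0
```

Request:
step_arm(rows=[[-0.6,0,0,0,0,0,0],[-0.2,0,0,0,0,0,0],[0.1,0,0,0,0,0,0],[0.3,0,0,0,0,0,0],[0.45,0,0,0,0,0,0],[0.5,0,0,0,0,0,0],[0.55,0,0,0,0,0,0],[0.6,0,0,0,0,0,0],[0.65,0,0,0,0,0,0],[0.8,0,0,0,0,0,0],[1,0,0,0,0,0,0],[1,0,0,0,0,0,0]], newtons=10)

```text
clock: 24.13
position: [0.5481, 0.1758, 0.0943]
ee_rot: [-1.361, 1.105, 1.362]
force: [-0.3, 0.8, 1.2]
width: 0.195
```

Request:
step_arm(rows=[[1,0,0,0,0,0,0],[1,0,0,0,0,0,0],[1,0,0,0,0,0,0],[1,0,0,0,0,0,0],[1,0,0,0,0,0,0],[1,0,0,0,0,0,0]], newtons=55)

```text
clock: 24.63
position: [0.5481, 0.1758, 0.0942]
ee_rot: [-1.361, 1.104, 1.362]
force: [-1.4, 0.0, -0.6]
width: 0.196
```

Run:
```python
from h import *
s=status.observe(); print(s['position'],yaw(s),s['clock'],s['force'],s['ft_torque'],s['width']*92); print(R.from_rotvec(s['ee_rot']).as_matrix().round(4))
d,s=wsnap('pics/w9.png')
```

```text
[0.54812531 0.1758343  0.09424298] 101.95611604782712 24.6333 [-1.42530438  0.04146314 -0.60841327] [-0.00432066 -0.14880969  0.02653887] 18.038619629500417
[[-1.000e-03 -9.783e-01 -2.072e-01]
 [-8.000e-04 -2.072e-01  9.783e-01]
 [-1.000e+00  1.100e-03 -6.000e-04]]
```

View pics/w9.png

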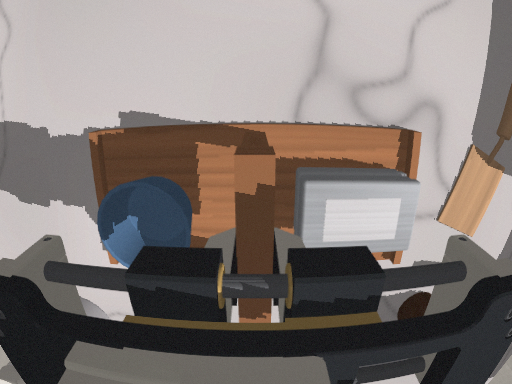

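Request:
step_arm(rows=[[1,-0.0005,0,0,0,0,0],[1,-0.0015,0,0,0,0,0],[1,-0.003,0,0,0,0,0],[1,-0.006,0,0,0,0,0],[1,-0.009,0,0,0,0,0],[1,-0.013,0,0,0,0,0],[1,-0.017,0,0,0,0,0],[1,-0.021,0,0,0,0,0],[1,-0.024,0,0,0,0,0],[1,-0.025,0,0,0,0,0],[1,-0.025,0,0,0,0,0],[1,-0.025,0,0,0,0,0]])

```text
clock: 25.68
position: [0.5481, 0.1758, 0.1142]
ee_rot: [-1.361, 1.104, 1.362]
force: [0.8, 0.2, -5.6]
width: 0.19
```

```bash
cat >> h.py <<'E'
def level():
    # tray tilt from scene+wrist depth of board
    s=status.observe(); print(s['position'],yaw(s),s['clock'],s['force'],s['ft_torque'],s['width']*92)
    print('tool x axis',R.from_rotvec(s['ee_rot']).as_matrix()[:,0].round(4))
E
python3 - <<'E'
from h import *
level()
d,s=wsnap('pics/w10.png')
P=wcloud(d,s); px=d['pixels'].astype(int); zb=s['position'][2]-.0942+.010
m=(px[...,0]-px[...,2]>25)&(abs(P[...,2]-zb)<.02); m[:125]=0;m[235:]=0; m[:,:105]=0; m[:,410:]=0; m[:,228:285]=0
m=cv2.erode(m.astype(np.uint8),np.ones((5,5)))>0
q=P[m]; 
for it in range(4):
    A=np.c_[q[:,:2]-[.548,.176],np.ones(len(q))]; c=np.linalg.lstsq(A,q[:,2],rcond=None)[0]; r=q[:,2]-A@c; q=q[abs(r)<.004]
print('board plane slopes deg',np.degrees(c[:2]),'z',c[2],len(q))
E
```

```text
[0.54810138 0.17584835 0.11424255] 101.9556970021881 25.6833 [ 0.80754594  0.2145593  -5.58915117] [ 0.17482486 -0.06780111  0.00434037] 17.50831849531517
tool x axis [-1.e-03 -8.e-04 -1.e+00]
board plane slopes deg [-0.02939809  0.09255654] z 0.03028624718768745 11554
```

View pics/w10.png

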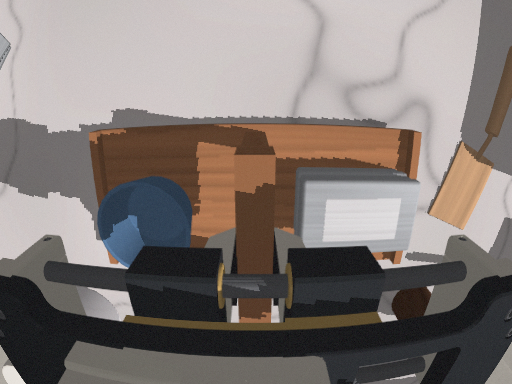

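Lifted 20 mm, level to 0.1°, force ≈ 6 N as expected. Continue another 80 mm.

Request:
step_arm(rows=[[1,-0.001,0,0,0,0,0],[1,-0.003,0,0,0,0,0],[1,-0.006,0,0,0,0,0],[1,-0.01,0,0,0,0,0],[1,-0.015,0,0,0,0,0],[1,-0.02,0,0,0,0,0],[1,-0.026,0,0,0,0,0],[1,-0.032,0,0,0,0,0],[1,-0.038,0,0,0,0,0],[1,-0.043,0,0,0,0,0],[1,-0.047,0,0,0,0,0],[1,-0.05,0,0,0,0,0]])

```text
clock: 26.73
position: [0.5483, 0.176, 0.1548]
ee_rot: [-1.361, 1.104, 1.361]
force: [-0.4, -0.2, -6.6]
width: 0.192
```

Request:
step_arm(rows=[[1,-0.004,0,0,0,0,0],[1,-0.01,0,0,0,0,0],[1,-0.016,0,0,0,0,0],[1,-0.023,0,0,0,0,0],[1,-0.03,0,0,0,0,0],[1,-0.036,0,0,0,0,0],[1,-0.042,0,0,0,0,0],[1,-0.046,0,0,0,0,0],[1,-0.049,0,0,0,0,0],[1,-0.05,0,0,0,0,0],[1,-0.05,0,0,0,0,0],[1,-0.05,0,0,0,0,0]])

```text
clock: 27.73
position: [0.5481, 0.1759, 0.1941]
ee_rot: [-1.361, 1.105, 1.362]
force: [0.4, 0.6, -7.8]
width: 0.194
```

Request:
step_arm(rows=[[1,0,0,0,0,0,0],[1,0,0,0,0,0,0],[1,0,0,0,0,0,0],[1,0,0,0,0,0,0],[1,0,0,0,0,0,0],[1,0,0,0,0,0,0]])

```text
clock: 28.23
position: [0.5482, 0.176, 0.1942]
ee_rot: [-1.361, 1.104, 1.362]
force: [-0.9, -0.2, -6.0]
width: 0.192
```

Run:
```python
from h import *
level()
d,s=wsnap('pics/w11.png')
P=wcloud(d,s); px=d['pixels'].astype(int); zb=s['position'][2]-.0942+.010
m=(px[...,0]-px[...,2]>25)&(abs(P[...,2]-zb)<.02); m[:125]=0;m[235:]=0; m[:,:105]=0; m[:,410:]=0; m[:,228:285]=0
m=cv2.erode(m.astype(np.uint8),np.ones((5,5)))>0
q=P[m]; 
for it in range(4):
    A=np.c_[q[:,:2]-[.548,.176],np.ones(len(q))]; c=np.linalg.lstsq(A,q[:,2],rcond=None)[0]; r=q[:,2]-A@c; q=q[abs(r)<.004]
print('board plane slopes deg',np.degrees(c[:2]),'z',c[2],len(q))
save('scene','pics/s11.png'); 
print(status.observe()['dq'].round(4))
```

```text
[0.54819808 0.17597868 0.19421947] 101.95994739856609 28.2333 [-0.86315832 -0.22287831 -6.01521831] [ 0.12760755 -0.09477748 -0.01512316] 17.640712385515933
tool x axis [-1.e-03 -7.e-04 -1.e+00]
board plane slopes deg [-0.01784632  0.105176  ] z 0.1102822410042768 11528
[-0.0013 -0.001  -0.0008  0.0009  0.0011 -0.0014 -0.0009]
```

View pics/w11.png

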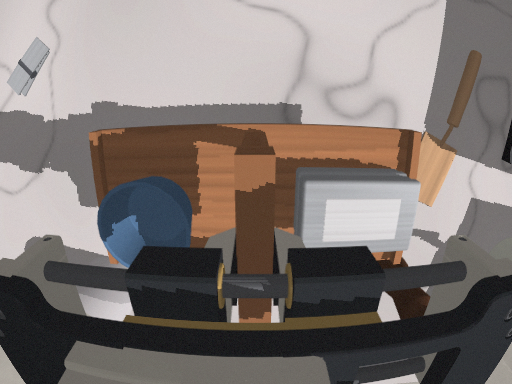

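View pics/s11.png

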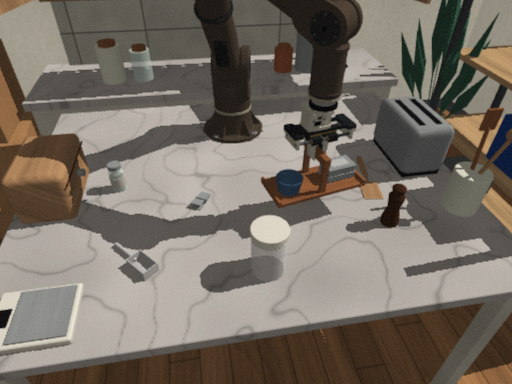

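```bash
python3 -c "
from cell import arm; print(arm.sign_off())"
```

```text
the job is handed in; nothing more can be done
None
```

The two tins are stacked on the free half of the tray, and the arm is holding the loaded tray still by its handle bar. I handed the job in at about 28 s.

What the last checks showed:
- **Pile:** both tins measured at the same centre, with their angles within about 0.2° of each other, so the edges look flush. The pile sits at about x = +81, y = +0.9 mm in the tray, against the target of +80, 0. Its top measured 58 mm above the counter before the lift, as expected for two tins on the board.
- **Tray in the air:** the board's top face is 110 mm up, which puts the underside at about 100 mm. Tilt is about 0.1°, and the joints were at rest.
- **Load:** the arm feels about 6 N, which fits the expected 660 g. The ramekin and pile did not shift on the board during the lift.
- **Bystanders:** nothing else on the counter looks moved in the final scene and wrist pictures. I did not re-measure them.

One disagreement: the top and scene cameras placed the tins about 5 mm apart, more than the stated 2 mm. I worked from the wrist camera instead. It also looked about 1 mm off sideways when I checked it against a gripped tin, so the pile position is good to about 1–2 mm.

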